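# Press the lens retainer home on the bench illuminator

### The arm

A 6-joint arm with a two-finger parallel gripper is mounted at the origin on a cart in front of the work surface, level with it; the furniture and walls round the work are solid. World frame = base frame: x ahead of the robot, y to its left, z up, the work surface at z = 0. Lengths are in mm, angles in degrees, forces in N, time in s.
With the tool pointing down it reaches from about 350 to 850 mm from the base axis. Payload 8.1 kg.
Tool frame: the origin (TCP) lies at the very end of the fingers, on their centre line; the grasp point (between the pads) lies 19 mm behind it (r.grip_depth is the distance from the TCP to the grasp point, in mm); z points along the fingers, y is the direction in which the jaws open and shut (so a half turn about z gives the same grasp; the last joint's range is limited). The gripper opens to 85 mm and grips with 20 to 120 N. Pads are 22 mm wide; open, the fingers measure 114 mm over their backs; the gripper's body (76 mm by 85 mm) begins 54 mm behind the grasp point. The pads swing forward as they close: fully open they stand 13 mm farther back than shut.
Start: joints at [67.586, 7.471, 85.268, -0, 87.261, -4.893], TCP at [180.612, 572.175, 193.792] pointing down, gripper open.
Joint ranges: [-169.43, 169.43], [-51.17, 129.36], [1.28, 143.12], [-76.62, 256.62], [0, 156.53], [-152.29, 152.29]. Speed limits (degrees/s): [136.94, 136.94, 159.86, 180, 180, 180].

### API

Orientations are given as [roll, pitch, yaw] about the fixed x, y, z axes, in that order (R = Rz(yaw) Ry(pitch) Rx(roll)).
In Python, from bench import status, viewer, hand_in, r gives the robot as it stands.
- The arm moves only by the shell command python3 -m crank 'ROWS' [OPENING] [FORCE]. ROWS is a JSON object of lists of equal length, an entry for each row: "slide": the shift along the tool's x, y, z in m, a list of three; "twist": the turn about the tool's z in rad. A call has 1 to 8 rows; each row shifts and turns the commanded pose from where the row before left it, along the tool's axes as they then stand; what a row does not reach is not made up. A row lasts 1/10 s, in which the tool goes at most 50 mm and 8.59 degrees, less where a joint would pass 70% of its speed; a pose out of reach is approached as far as the arm can. A call with a gripper value outside its range is refused whole. OPENING is the closure, from 0 (fully open) to 1 (shut), set as the call begins (- or left out, the last holds). The fingers move at their own pace and stop on an object; FORCE is the grip in N (left out, the last holds). Time passes only in rows, so rows that do not move let the fingers close. It gives the time, the measured TCP pose, the force and the opening at its end, in the units of the state.
- status.sense(): the state, without advancing time (a new reading comes with each control period).
- viewer.snapshot(name): name is "scene" or "top"; returns a dict with "img" (384x512x3 uint8, red, green, blue), "fx", "fy", "cx", "cy" (pixels), "k1" (the pictures are not rectified: a ray, as slopes to the right and down, at radius r is drawn at 1 + k1 r^2 times it, then the intrinsics apply), "R" (3x3) and "t" (3): a world point X has camera coordinates R X + t. Camera axes: x right, y down, z forward; pixel columns grow to the right and rows downward; lengths in mm; the calibration is good to about 2 mm. A picture is of the moment at which its call begins. There is no depth.
- hand_in(): hands the job in, once; it reports no verdict.
The state is a dict: "time": time; "joint_pos": joint angles; "qd": joint speeds; "joint_efforts": joint torques, N m; "tool_pos": TCP position; "tcp_rot": TCP orientation; "ft_force": force on the tool from outside, world axes, zero at the start; "wrist_torque": the same for the moment, N m; "finger_gap": finger opening in mm.
Only numpy, scipy, OpenCV 4.12 (cv2) and the standard library are available. Lean on these libraries where they do the work, as an engineer would, in place of code of your own. Each camera call takes 0.05 s, during which the arm holds its last target.

### The job

On one of the two grey bench illuminators the orange lens retainer still stands proud of its recess. Take the blue-handled pusher from the red tray and press that retainer straight down with the pusher's foot until it is fully home, without touching the illuminator with the gripper itself. Then stand the pusher back upright in the red tray and let go of it.

Things in the scene. Friction and masses are not known exactly. Their poses are not given: they have to be found in the camera images.
- retainer (a joint): how far the proud lens retainer has been pressed down into its recess, in m: 0 to 0.002 at the start (proud), 0.010 fully home (hard stop). It is a tight press fit: about 8 N moves it, it stays at whatever depth it is left, and it guides itself straight down
- retainer_top (a point): centre of the flat top face of that retainer: a round orange plastic ring, 50 mm across, with a frosted white window 31 mm across in its middle. The top face is about 51 mm above the trolley top at the start and 41 mm when fully home, 1 mm above the housing's top
- lamp: the grey illuminator that holds the proud retainer: a square housing, 96 x 96 mm, 40 mm high, fixed to the trolley, with a small black knob and switch on one side; origin at the centre of its underside, z up, the retainer on its z axis. A second, identical housing has a black retainer that is already home and needs nothing
- pusher_mid (a point): centre of the pusher, half-way up and on its axis: an upright round tool 94 mm high, 0.2 kg or so; a flat white foot 40 mm across and 10 mm high, a steel cone above it, and from 20 mm up to the top a blue handle 28 mm across. This point is 47 mm above the sole of the foot; z runs up along the handle
- pusher: the pusher itself; origin at the centre of the sole of its foot, z up along the handle
- tool_tray: shallow red tray that the pusher stands in, fixed to the trolley: 139 x 179 mm, rim 15 mm high; origin at the centre of its underside, x along the 139 mm side, y along the 179 mm side; its flat inner floor is 120 mm (x) by 160 mm (y) and lies 2 mm above the trolley top

How it is judged:
By the outcome, as a careful person would: the job done as asked, in the order asked, and still so for the second after the job is handed in, with the robot touching nothing.
It also fails if it takes over 45 s, if anything falls off the work surface, if the arm or the gripper's body presses on something with over 40 N, if the wrist force passes 120 N, or if a joint passes its speed limit or range.

## Working session

There is one attempt and no reset: what is moved stays moved. The work goes in short steps, Python scripts to look and compute and a shell command to move; the robot and the scene stay as the last step left them, time stands still between calls to the robot, and variables do not carry over. Pictures are saved under pics/ and viewed, and the job is handed in when it is done.

```bash
ls; mkdir -p pics
python3 - <<'E'
from bench import status, viewer, r
import cv2
print(status.sense())
for n in ("scene","top"):
    s=viewer.snapshot(n); cv2.imwrite(f"pics/{n}0.png",s["img"][:,:,::-1])
    print({k:v for k,v in s.items() if k!="img"})
E
```

```text
pics
{'time': 0.0, 'joint_pos': array([ 6.75870281e+01,  7.51357476e+00,  8.53284863e+01,  7.16553553e-04,
        8.72600367e+01, -4.89245440e+00]), 'qd': array([-0.12375031,  0.05023651, -0.05813194,  0.02077812,  0.10726962,
       -0.05380206]), 'joint_efforts': array([-3.70268936e-04, -5.69402575e+01, -5.00543869e+01, -1.00783095e-04,
        1.43653736e-02,  5.11956489e-05]), 'tool_pos': array([180.36783907, 571.62193101, 192.76805625]), 'tcp_rot': array([-1.79898335e+02, -9.42054443e-03,  1.62479439e+02]), 'ft_force': array([-0.41892641,  0.30844808, -0.65345049]), 'wrist_torque': array([-0.02347933, -0.02765834, -0.0005824 ]), 'finger_gap': 85.15875428667852}
{'fx': 432.0846499857614, 'fy': 432.0846499857614, 'cx': 255.6124155965511, 'cy': 194.94546452622842, 'k1': -0.05995129067780852, 'R': array([[ 0.54493438, -0.83845117,  0.00679481],
       [-0.59364897, -0.39152771, -0.70305544],
       [ 0.59213801,  0.37908534, -0.71110258]]), 't': array([-293.61708696,  339.33945163,  624.97370465])}
{'fx': 360.3386460490779, 'fy': 360.3386460490779, 'cx': 261.39554250672194, 'cy': 192.14639763176564, 'k1': -0.04774534109206003, 'R': array([[ 0.01834914, -0.99962438, -0.02035688],
       [-0.99698413, -0.01675755, -0.07577488],
       [ 0.07540528,  0.02168589, -0.99691713]]), 't': array([-39.98600216, 491.17745406, 880.95037407])}
```

View pics/scene0.png

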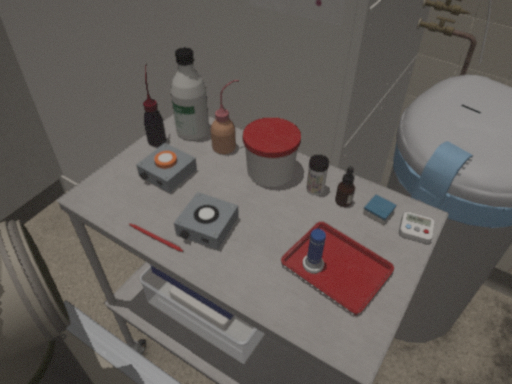

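View pics/top0.png

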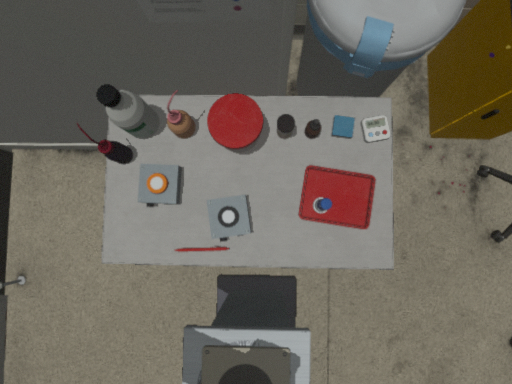

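```bash
cat > h.py <<'E'
import numpy as np, cv2
from bench import viewer, status
def ray(s,uv):
    uv=np.asarray(uv,float).reshape(-1,2)
    d=(uv-[s["cx"],s["cy"]])/[s["fx"],s["fy"]]
    p=d.copy()
    for _ in range(30): p=d/(1+s["k1"]*(p**2).sum(1,keepdims=True))
    R=np.array(s["R"]);t=np.array(s["t"])
    return -R.T@t,(np.c_[p,np.ones(len(p))])@R
def onplane(s,uv,z):
    c,v=ray(s,uv); return c+v*((z-c[2])/v[:,2])[:,None]
def proj(s,X):
    X=np.asarray(X,float).reshape(-1,3)
    c=X@np.array(s["R"]).T+s["t"]; p=c[:,:2]/c[:,2:]
    p=p*(1+s["k1"]*(p**2).sum(1,keepdims=True)); return p*[s["fx"],s["fy"]]+[s["cx"],s["cy"]]
def tri(s1,u1,s2,u2):
    c1,v1=ray(s1,u1);c2,v2=ray(s2,u2);v1=v1[0];v2=v2[0]
    k=np.linalg.lstsq(np.c_[v1,-v2],c2-c1,rcond=None)[0]
    a=c1+k[0]*v1;b=c2+k[1]*v2; return (a+b)/2,np.linalg.norm(a-b)
def blobs(s,lo,hi,mina=15):
    h=cv2.cvtColor(s["img"],cv2.COLOR_RGB2HSV)
    m=cv2.inRange(h,np.array(lo),np.array(hi))
    n,l,st,ce=cv2.connectedComponentsWithStats(m)
    return [(st[i].tolist(),ce[i].round(1).tolist(),l==i) for i in range(1,n) if st[i][4]>=mina]
E
python3 - <<'E'
from h import *
S={n:viewer.snapshot(n) for n in("scene","top")}
for n,s in S.items():
    cv2.imwrite(f"pics/{n}1.png",cv2.resize(s["img"],None,fx=1,fy=1)[:,:,::-1])
    for nm,lo,hi in(("orange",(5,150,120),(18,255,255)),("blue",(100,120,40),(125,255,255)),("red",(0,150,80),(4,255,255)),("red2",(172,150,80),(180,255,255))):
        for b in blobs(s,lo,hi): print(n,nm,b[0],b[1])
s=S["top"];a=s["img"][140:280,100:260];cv2.imwrite("pics/tl.png",cv2.resize(a,None,fx=4,fy=4,interpolation=cv2.INTER_CUBIC)[:,:,::-1])
a=s["img"][150:240,280:390];cv2.imwrite("pics/tr.png",cv2.resize(a,None,fx=6,fy=6,interpolation=cv2.INTER_CUBIC)[:,:,::-1])
a=S["scene"]["img"][50:260,120:320];cv2.imwrite("pics/sl.png",cv2.resize(a,None,fx=2.8,fy=2.8,interpolation=cv2.INTER_CUBIC)[:,:,::-1])
E
```

```text
scene orange [156, 153, 20, 13, 71] [165.4, 161.1]
scene blue [312, 230, 13, 10, 97] [317.7, 234.8]
scene red [244, 119, 56, 35, 1434] [271.4, 135.6]
scene red [135, 226, 45, 24, 70] [157.9, 238.2]
scene red [296, 231, 93, 82, 2865] [347.3, 272.7]
scene red [290, 240, 19, 19, 85] [300.6, 250.8]
scene red [289, 262, 6, 6, 15] [291.5, 264.2]
scene red [388, 263, 5, 9, 19] [389.9, 266.8]
scene red2 [361, 247, 12, 13, 32] [366.4, 253.2]
top orange [147, 173, 20, 20, 147] [157.2, 183.1]
top blue [321, 199, 10, 10, 84] [325.3, 203.5]
top red [208, 93, 55, 55, 1817] [235.0, 120.8]
top red [300, 166, 74, 62, 2399] [338.0, 195.9]
top red [178, 248, 49, 3, 81] [201.5, 249.0]
top red2 [240, 96, 8, 18, 26] [243.9, 104.6]
top red2 [231, 99, 12, 17, 49] [235.7, 108.1]
top red2 [211, 101, 11, 12, 30] [215.9, 106.4]
top red2 [231, 129, 7, 5, 15] [234.0, 130.8]
top red2 [218, 130, 8, 8, 22] [221.4, 133.3]
top red2 [98, 142, 13, 11, 42] [104.9, 148.5]
top red2 [321, 170, 5, 9, 16] [323.6, 174.6]
top red2 [305, 182, 12, 7, 21] [311.3, 184.8]
top red2 [324, 183, 8, 10, 23] [327.7, 188.5]
top red2 [346, 184, 5, 9, 16] [347.6, 187.6]
top red2 [324, 192, 33, 29, 192] [342.7, 203.8]
top red2 [328, 205, 10, 12, 42] [332.3, 210.5]
```

View pics/tl.png

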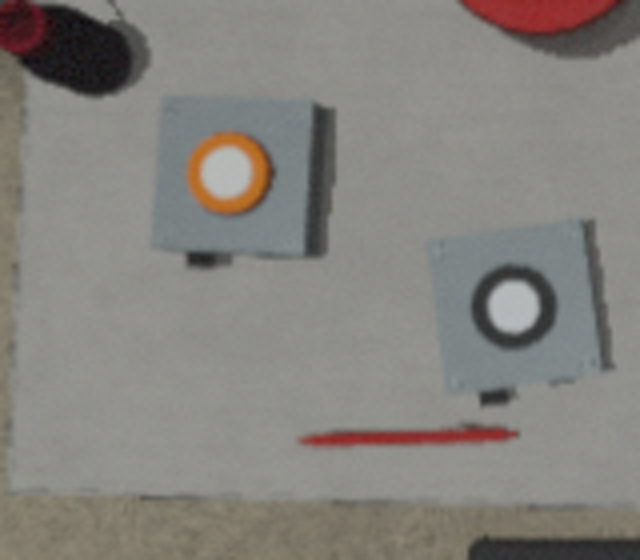

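View pics/tr.png

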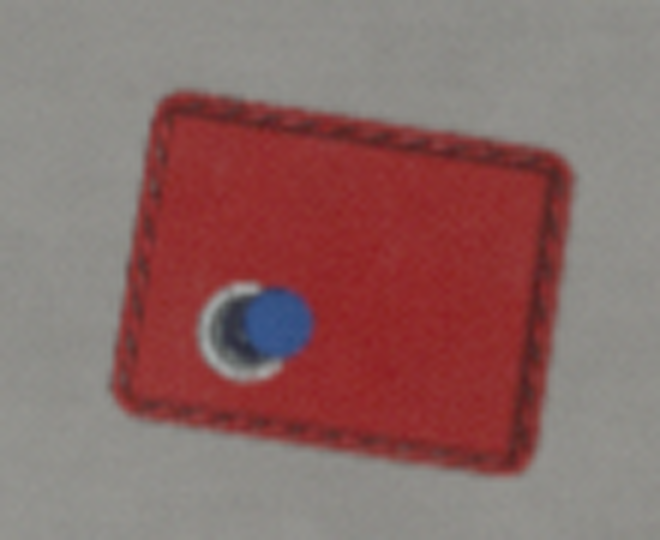

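View pics/sl.png

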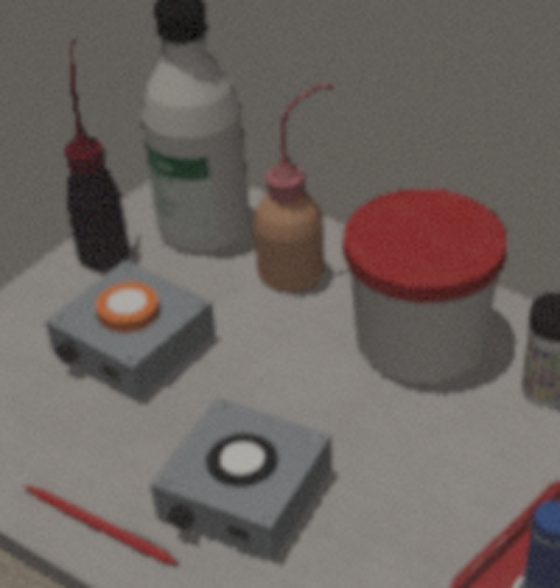

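Run:
```python
from h import *
np.set_printoptions(precision=1,suppress=True)
s=viewer.snapshot("top");c=viewer.snapshot("scene")
print("ret top-view z51",onplane(s,(157.2,183.1),51),"tri",tri(s,(157.2,183.1),c,(165.6,159.6)))
print("ret scene z51",onplane(c,(165.6,159.6),51))
# orange+white filled contour
for n,q in(("top",s),("scene",c)):
    h=cv2.cvtColor(q["img"],cv2.COLOR_RGB2HSV);m=cv2.inRange(h,(5,110,80),(20,255,255))
    m[:, 220:]=0; m[:140]=0
    cs=max(cv2.findContours(m,cv2.RETR_EXTERNAL,cv2.CHAIN_APPROX_NONE)[0],key=cv2.contourArea)
    e=cv2.fitEllipse(cs);print(n,e,onplane(q,e[0],51))
print("handle top",onplane(s,(326.2,203.4),96), "foot",onplane(s,(320.4,204.9),12))
print("scene handle top",onplane(c,(317.7,233.5),96),tri(s,(326.2,203.4),c,(317.7,233.5)))
# lamp top corners (crop 4x)
k=np.array([(163,97),(316,102),(305,257),(153,247)])/4+[100,140]-.4
print("lamp corners z40",onplane(s,k,40),onplane(s,k,40).mean(0))
k=np.array([(170,90),(578,165),(525,475),(112,405)])/6+[280,150]-.4
P=onplane(s,k,15);print("tray",P,P.mean(0),np.linalg.norm(P-np.roll(P,1,0),axis=1))
# bottles
print("dark bottle cap tri",tri(s,(104.9,146.5),c,(150.5,103)))
print("dark straw tip",tri(s,(80,124),c,(146,66)))
print("brown straw",tri(s,(170,96),c,(237,81)), tri(s,(176,115),c,(222,112)))
print("white bottle cap",tri(s,(108,96),c,(184,54)))
print("bucket",onplane(s,(235,121),110))
```

```text
ret top-view z51 [[507.1 221.9  51. ]] tri (array([507.8, 224.4,  43.3]), np.float64(0.12377451308991343))
ret scene z51 [[501.6 217.5  51. ]]
top ((156.85943603515625, 182.87197875976562), (19.396820068359375, 20.136112213134766), 77.1646957397461) [[507.7 222.7  51. ]]
scene ((165.10877990722656, 159.00689697265625), (16.158933639526367, 20.999757766723633), 82.31137084960938) [[502.5 219.8  51. ]]
handle top [[ 462.8 -180.5   96. ]] foot [[ 462.8 -179.4   12. ]]
scene handle top [[ 461.9 -180.    96. ]] (array([ 462.6, -180.2,   95.5]), np.float64(0.8933024198681095))
lamp corners z40 [[555.5 269.8  40. ]
 [553.6 173.7  40. ]
 [457.9 177.   40. ]
 [462.3 271.9  40. ]] [507.3 223.1  40. ]
tray [[ 563.5 -147.1   15. ]
 [ 534.7 -317.9   15. ]
 [ 405.3 -295.3   15. ]
 [ 431.3 -124.2   15. ]] [ 483.7 -221.1   15. ] [134.1 173.3 131.4 173.1]
dark bottle cap tri (array([583.3, 325.8, 116.7]), np.float64(1.1651353634795583))
dark straw tip (array([614.4, 349.3, 191.1]), np.float64(3.79602762215874))
brown straw (array([684.1, 155. , 180.9]), np.float64(16.042617752787137)) (array([659. , 169.3, 106.6]), np.float64(5.0487117658885845))
white bottle cap (array([666.2, 277.8, 218.8]), np.float64(0.07851500985611083))
bucket [[646.7  29.9 110. ]]
```

Run:
```python
from h import *
s=viewer.snapshot("top");c=viewer.snapshot("scene")
a=s["img"][70:220,70:240];cv2.imwrite("pics/tb.png",cv2.resize(a,None,fx=4,fy=4,interpolation=cv2.INTER_CUBIC)[:,:,::-1])
a=c["img"][215:290,275:375];cv2.imwrite("pics/sp.png",cv2.resize(a,None,fx=6,fy=6,interpolation=cv2.INTER_CUBIC)[:,:,::-1])
```

```text
(no output)
```

View pics/sp.png

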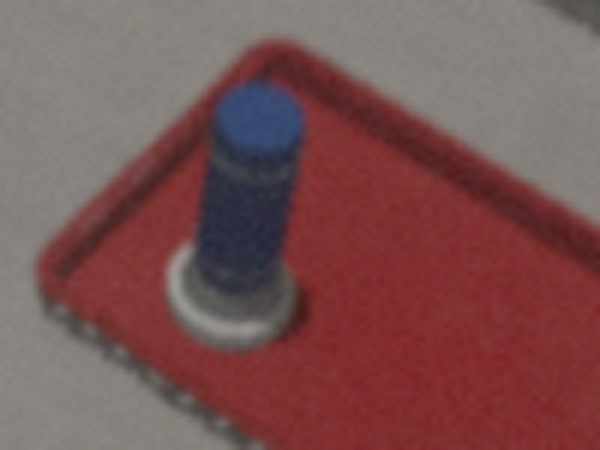

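```bash
python3 -m crank '{"slide":[[0,0,0],[0,0,0],[0,0,0],[0,0,0]],"twist":[-0.1,-0.1,-0.105,0]}' 0 60
```

```text
time: 0.8
tool_pos: [180.6, 572.2, 193.8]
tcp_rot: [180.0, -0.0, -179.9]
ft_force: [0.3, -0.5, -0.2]
finger_gap: 85.2
```

```bash
python3 -m crank '{"slide":[[-0.03,-0.035,0],[-0.03,-0.035,0],[-0.03,-0.035,0],[-0.03,-0.035,0],[-0.03,-0.035,0],[-0.03,-0.035,0],[-0.03,-0.035,0],[-0.03,-0.035,0]],"twist":[0,0,0,0,0,0,0,0]}'; python3 -m crank '{"slide":[[-0.005,-0.047,0],[-0.005,-0.047,0],[-0.005,-0.047,0],[-0.005,-0.047,0],[-0.005,-0.047,0],[-0.005,-0.047,0],[-0.005,-0.047,0],[0,-0.04,0]],"twist":[0,0,0,0,0,0,0,0]}'
```

```text
time: 1.6
tool_pos: [421.4, 290.5, 194.1]
tcp_rot: [180.0, 0.0, 179.8]
ft_force: [1.4, 1.0, 0.1]
finger_gap: 85.5
time: 2.4
tool_pos: [455.1, -79.5, 194.1]
tcp_rot: [-180.0, 0.1, 179.7]
ft_force: [0.5, 0.1, 0.3]
finger_gap: 85.3
```

```bash
python3 -m crank '{"slide":[[-0.0035,-0.04,0],[-0.0035,-0.04,0],[0,-0.02,0.02],[0,0,0.04],[0,0,0],[0,0,0]],"twist":[0,0,0,0,0,0]}'
python3 - <<'E'
from h import *
for n in("top","scene"):
    s=viewer.snapshot(n);cv2.imwrite(f"pics/{n}2.png",s["img"][:,:,::-1])
E
```

```text
time: 3.0
tool_pos: [461.2, -176.5, 133.6]
tcp_rot: [179.9, -0.1, 179.9]
ft_force: [-0.3, -0.1, 0.9]
finger_gap: 85.4
```

View pics/scene2.png

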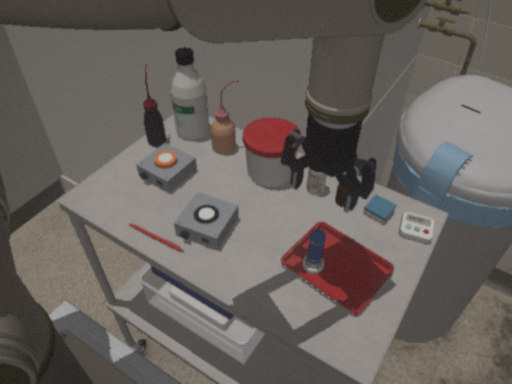

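Run:
```python
from h import *
print(status.sense()["tool_pos"])
for n in("top","scene"):
    s=viewer.snapshot(n);print(n,proj(s,[status.sense()["tool_pos"],[462.7,-180,96]]))
```

```text
[ 463.11866788 -177.05493562  135.93416373]
top [[327.5838424  202.25635283]
 [325.95992965 203.43655785]]
scene [[319.20173061 217.16079773]
 [317.89749457 233.21103869]]
```

View pics/top2.png

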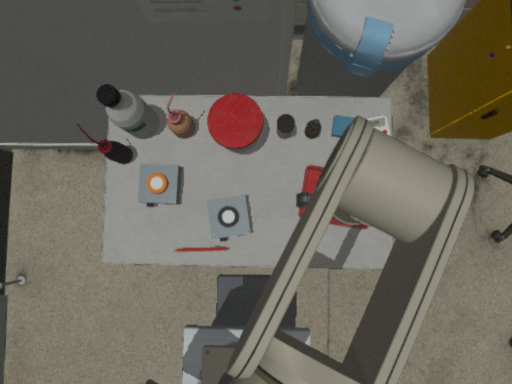

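```bash
python3 -m crank '{"slide":[[0,-0.002,0.03],[0,0,0.03],[0,0,0.023],[0,0,0],[0,0,0]],"twist":[0,0,0,0,0]}'
```

```text
time: 3.7
tool_pos: [462.6, -179.0, 52.1]
tcp_rot: [-180.0, 0.0, 180.0]
ft_force: [0.2, -0.4, 1.1]
finger_gap: 85.5
```

```bash
python3 -m crank '{"slide":[[0,0,0],[0,0,0],[0,0,0],[0,0,0],[0,0,0],[0,0,0],[0,0,0],[0,0,0]],"twist":[0,0,0,0,0,0,0,0]}' 1 80
python3 - <<'E'
from h import *
for n in("scene",):
    s=viewer.snapshot(n);cv2.imwrite(f"pics/{n}3.png",cv2.resize(s["img"][130:300,250:420],None,fx=3.4,fy=3.4)[:,:,::-1])
print(status.sense()["ft_force"],status.sense()["finger_gap"])
E
```

```text
time: 4.5
tool_pos: [462.9, -179.6, 51.9]
tcp_rot: [-179.9, 0.1, 179.9]
ft_force: [-0.2, -1.0, 5.2]
finger_gap: 22.8
[-0.34322176  0.61265993  4.88968186] 23.139489434297495
```

View pics/scene3.png

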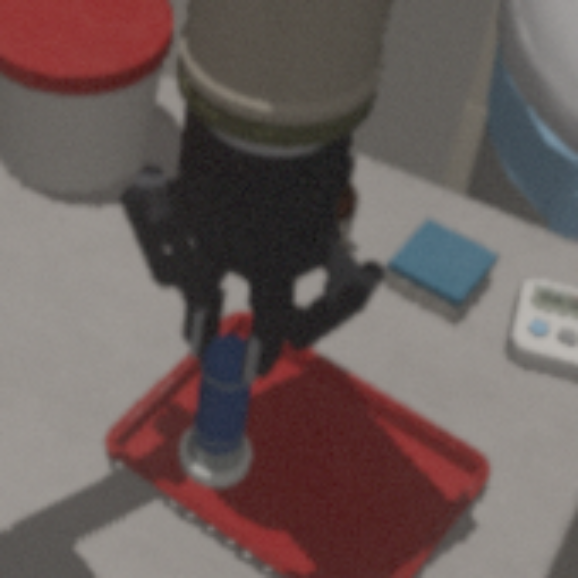

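```bash
python3 -m crank '{"slide":[[0,0,-0.002],[0,0,-0.01],[0,0,-0.02],[0,0,-0.02],[0,0,0]],"twist":[0,0,0,0,0]}'
python3 - <<'E'
from h import *
s=viewer.snapshot("scene");cv2.imwrite(f"pics/scene4.png",cv2.resize(s["img"][170:270,280:380],None,fx=6,fy=6,interpolation=cv2.INTER_CUBIC)[:,:,::-1])
print(status.sense()["ft_force"],status.sense()["wrist_torque"],status.sense()["finger_gap"])
p=status.sense()["tool_pos"];print(p,proj(s,[p,p+[0,0,19],p+[0,0,-51],p+[0,0,43]]))
E
```

```text
time: 5.05
tool_pos: [464.0, -180.0, 106.2]
tcp_rot: [-179.9, 0.3, 180.0]
ft_force: [-0.4, 0.2, -1.4]
finger_gap: 23.2
[ 0.28070229  0.01894033 -1.87516673] [0.03869656 0.0451353  0.0278405 ] 22.912859836473174
[ 463.15792459 -179.63488896  104.36109034] [[318.35691802 229.90678361]
 [319.57821664 222.79373146]
 [315.2765619  247.78770279]
 [321.18284237 213.4275795 ]]
```

View pics/scene4.png

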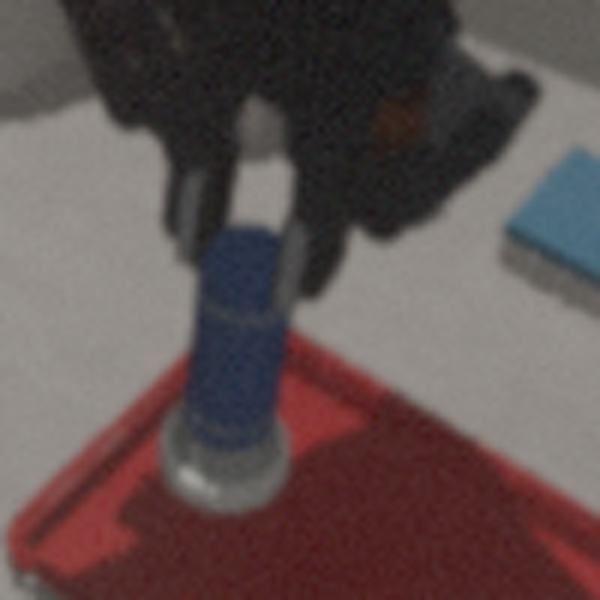

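Run:
```python
from h import *
s=viewer.snapshot("scene")
p=np.array([462.5,-177,134.5]);print("open",proj(s,[p+[0,-48,13],p+[0,48,13]]))
p=status.sense()["tool_pos"];print("shut",proj(s,[p+[0,-19,4],p+[0,19,4]]),proj(s,[p+[0,-14,4],p+[0,14,4]]))
cv2.imwrite(f"pics/full5.png",cv2.resize(s["img"][100:270,250:420],None,fx=3.5,fy=3.5,interpolation=cv2.INTER_CUBIC)[:,:,::-1])
im=cv2.imread("pics/scene2.png")[110:280,260:430];cv2.imwrite("pics/s2c.png",cv2.convertScaleAbs(cv2.resize(im,None,fx=3.5,fy=3.5,interpolation=cv2.INTER_CUBIC),alpha=2))
im=cv2.imread("pics/scene4.png");cv2.imwrite("pics/s4c.png",cv2.convertScaleAbs(im,alpha=2.2))
```

```text
open [[345.63122616 224.83840579]
 [294.78355482 201.65963877]]
shut [[327.76630797 233.80101625]
 [308.42519163 224.67677927]] [[325.18235707 232.58211218]
 [310.93126748 225.85911014]]
```

View pics/s2c.png

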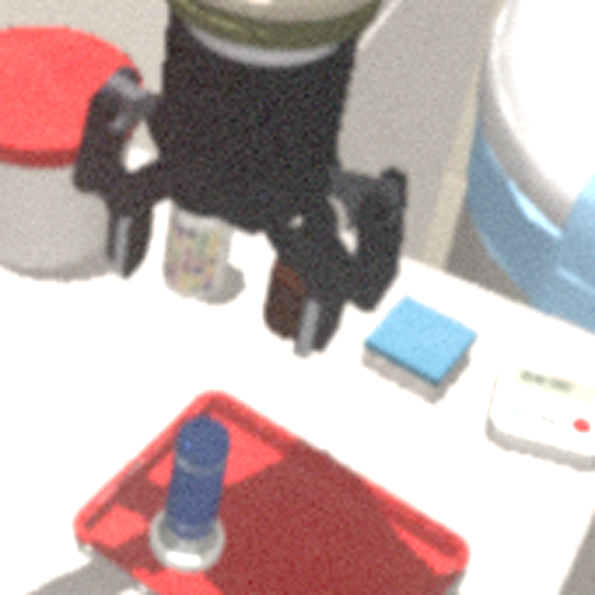

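View pics/s4c.png

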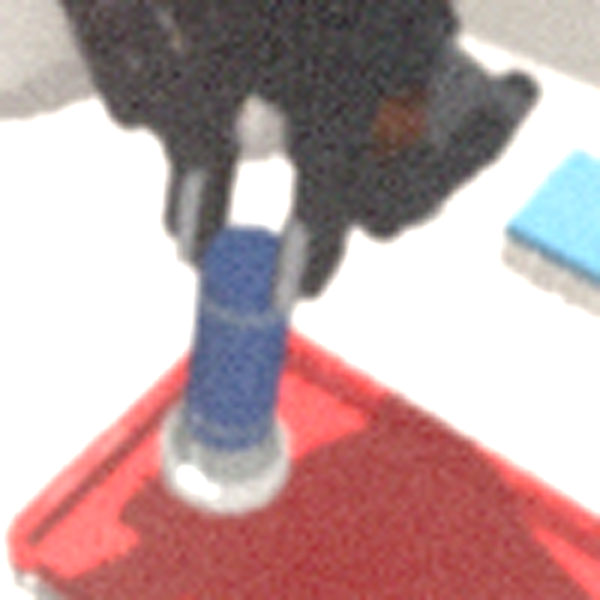

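Run:
```python
from h import *
from bench import r
print(r, [a for a in dir(r) if not a.startswith('_')])
s=viewer.snapshot("top")
for z in(134,170,210):
  for x in (462.5,493): print(z,x,proj(s,[[x,-177+57,z],[x,-177+43,z]]))
im=cv2.imread("pics/top2.png")[150:250,270:370];cv2.imwrite("pics/t2c.png",cv2.convertScaleAbs(cv2.resize(im,None,fx=6,fy=6,interpolation=cv2.INTER_CUBIC),alpha=1.5))
```

```text
<Robot object at 0x7f689375be00> ['PlanningError', 'grip_depth']
134 462.5 [[300.99345101 202.27565949]
 [307.46615518 202.385909  ]]
134 493 [[301.13584243 188.2414855 ]
 [307.58973631 188.34883641]]
170 462.5 [[302.54772212 201.44323774]
 [309.33243995 201.5585628 ]]
170 493 [[302.69168283 186.7371243 ]
 [309.45564882 186.84938922]]
210 462.5 [[304.46027563 200.4188317 ]
 [311.62888284 200.54039245]]
210 493 [[304.60544373 184.88652141]
 [311.75076865 185.00483699]]
```

View pics/t2c.png

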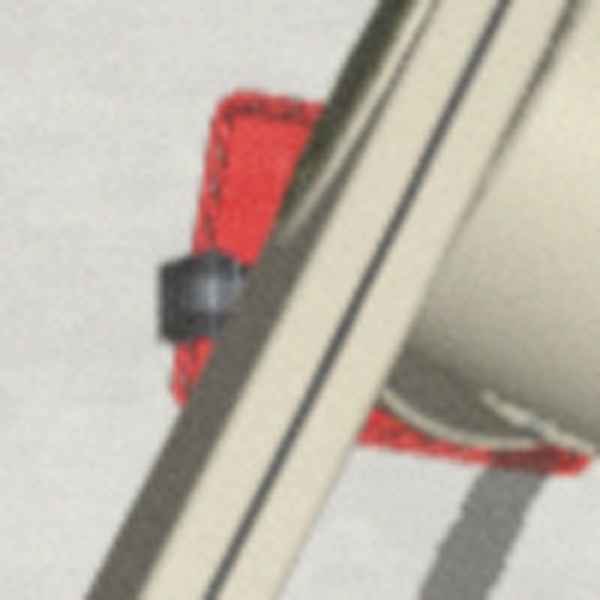

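```bash
python3 -m crank '{"slide":[[0,0,0.02],[0,0,0.02],[0,0,0.009],[0,0,0.003],[0,0,0]],"twist":[0,0,0,0,0]}'
```

```text
time: 5.7
tool_pos: [462.9, -179.1, 52.2]
tcp_rot: [180.0, 0.1, 180.0]
ft_force: [-3.5, 3.2, 14.0]
finger_gap: 23.3
```

```bash
python3 -m crank '{"slide":[[0,0,0],[0,0,0],[0,0,0],[0,0,0],[0,0,0],[0,0,0],[0,0,0]],"twist":[0,0,0,0,0,0,0]}' 0 80;python3 - <<'E'
from h import *
s=viewer.snapshot("scene");cv2.imwrite(f"pics/scene5.png",cv2.convertScaleAbs(cv2.resize(s["img"][130:290,270:400],None,fx=4,fy=3.6,interpolation=cv2.INTER_CUBIC)[:,:,::-1],alpha=2))
p=status.sense()["tool_pos"];print(p,proj(s,[p+[0,-48,13],p+[0,48,13],p+[0,-48,13+30],p+[0,48,43]]))
E
```

```text
time: 6.4
tool_pos: [462.0, -179.0, 50.8]
tcp_rot: [180.0, -0.0, 180.0]
ft_force: [-0.8, -0.2, 0.5]
finger_gap: 85.4
[ 461.98681424 -179.03771166   50.76112737] [[339.20530624 256.20820519]
 [292.38047991 233.39048594]
 [341.73488841 245.79557447]
 [293.5033334  222.80400035]]
```

View pics/scene5.png

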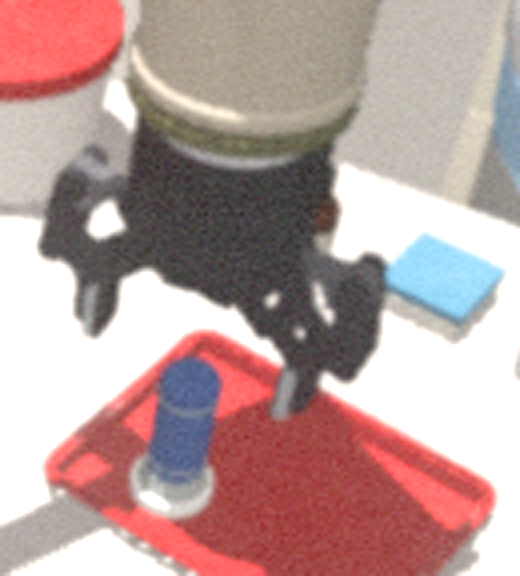

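```bash
python3 -m crank '{"slide":[[0,0,0.013],[0,0,0.013],[0,0,0],[0,0,0]],"twist":[0,0,0,0]}';python3 -m crank '{"slide":[[0,0,0],[0,0,0],[0,0,0],[0,0,0],[0,0,0],[0,0,0],[0,0,0],[0,0,0]],"twist":[0,0,0,0,0,0,0,0]}' 1 80;python3 - <<'E'
from h import *
s=viewer.snapshot("scene");cv2.imwrite(f"pics/scene6.png",cv2.convertScaleAbs(cv2.resize(s["img"][130:290,270:400],None,fx=4,fy=3.6,interpolation=cv2.INTER_CUBIC)[:,:,::-1],alpha=2))
E
```

```text
time: 6.85
tool_pos: [461.1, -178.6, 23.6]
tcp_rot: [179.9, -0.1, 180.0]
ft_force: [0.2, 0.7, 0.2]
finger_gap: 85.7
time: 7.65
tool_pos: [462.4, -179.3, 25.3]
tcp_rot: [-180.0, 0.0, 180.0]
ft_force: [-0.8, -0.8, 4.8]
finger_gap: 25.7
```

View pics/scene6.png

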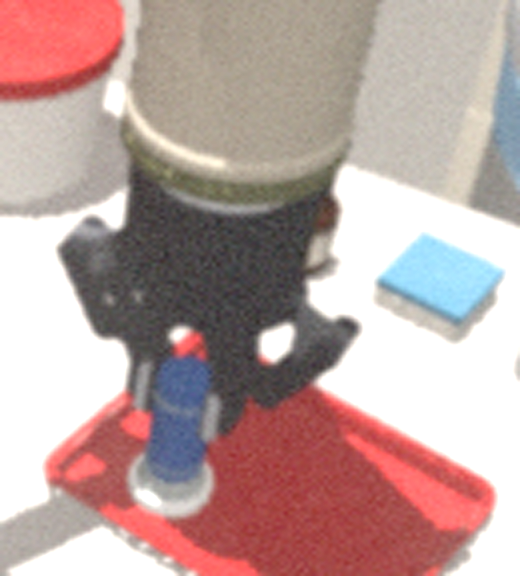

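```bash
python3 -m crank '{"slide":[[0,0,-0.005],[0,0,-0.025],[0,0,-0.03],[0,0,-0.03],[0,0,0]],"twist":[0,0,0,0,0]}'; python3 -m crank '{"slide":[[-0.005,0.03,0],[-0.006,0.048,0],[-0.006,0.048,0],[-0.006,0.048,0],[-0.006,0.048,0],[-0.006,0.048,0],[-0.006,0.048,0],[0,0.03,0]],"twist":[0,0,0,0,0,0,0,0]}';  python3 -m crank '{"slide":[[-0.004,0.03,0],[0,0.024,0],[0,0,0],[0,0,0],[0,0,0]],"twist":[0,0,0,0,0]}'
python3 - <<'E'
from h import *
s=viewer.snapshot("scene");cv2.imwrite(f"pics/scene7.png",cv2.convertScaleAbs(cv2.resize(s["img"][60:220,100:260],None,fx=3.7,fy=3.7,interpolation=cv2.INTER_CUBIC)[:,:,::-1],alpha=2))
t=viewer.snapshot("top");cv2.imwrite(f"pics/top7.png",cv2.convertScaleAbs(t["img"][:,:,::-1],alpha=1.5))
q=status.sense();print(q["tool_pos"],q["ft_force"],q["finger_gap"])
p=q["tool_pos"];print(proj(s,[p+[0,0,-23],p+[0,0,-13],p+[0,0,71]]))
E
```

```text
time: 8.2
tool_pos: [464.6, -180.3, 119.5]
tcp_rot: [-179.8, 0.4, 180.0]
ft_force: [0.5, 0.8, -1.4]
finger_gap: 25.7
time: 9.0
tool_pos: [502.4, 172.0, 113.4]
tcp_rot: [180.0, -0.1, -179.9]
ft_force: [0.6, -0.5, -1.7]
finger_gap: 25.7
time: 9.5
tool_pos: [506.8, 222.0, 113.9]
tcp_rot: [-180.0, -0.1, 179.9]
ft_force: [0.1, 0.4, -1.5]
finger_gap: 26.0
[507.19172572 221.8742522  114.37874184] [ 0.26386282 -0.25001979 -1.58289267] 25.898181047191457
[[163.23793749 143.49390001]
 [162.58373883 139.88345538]
 [156.71952423 107.3351349 ]]
```

View pics/scene7.png

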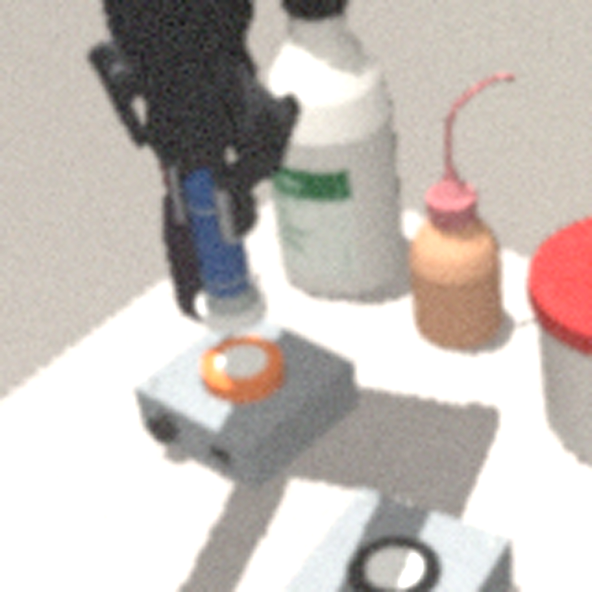

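View pics/top7.png

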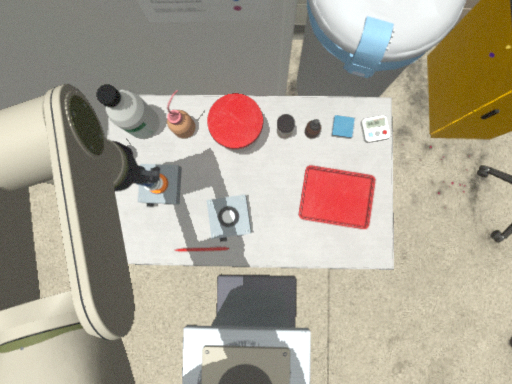

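```bash
python3 -m crank '{"slide":[[0,0.0005,0.015],[0,0,0.015],[0,0,0.005],[0,0,0],[0,0,0]],"twist":[0,0,0,0,0]}'; python3 -m crank '{"slide":[[0,0,0.002],[0,0,0.002],[0,0,0]],"twist":[0,0,0]}';python3 -m crank '{"slide":[[0,0,0.002],[0,0,0.002],[0,0,0]],"twist":[0,0,0]}'
```

```text
time: 10.1
tool_pos: [507.2, 223.3, 79.5]
tcp_rot: [-180.0, -0.0, 179.9]
ft_force: [-0.9, 0.4, -0.8]
finger_gap: 26.1
time: 10.4
tool_pos: [507.4, 223.5, 75.8]
tcp_rot: [180.0, 0.0, 180.0]
ft_force: [-0.1, -0.4, -1.5]
finger_gap: 25.6
time: 10.7
tool_pos: [507.7, 223.6, 72.3]
tcp_rot: [180.0, 0.0, 180.0]
ft_force: [-1.3, -0.5, 2.7]
finger_gap: 25.9
```

```bash
python3 -m crank '{"slide":[[0,0,0.002],[0,0,0.002],[0,0,0]],"twist":[0,0,0]}'; python3 -m crank '{"slide":[[0,0,0.002],[0,0,0]],"twist":[0,0]}';python3 -m crank '{"slide":[[0,0,0.001],[0,0,0]],"twist":[0,0]}'
```

```text
time: 11.0
tool_pos: [507.8, 223.5, 68.4]
tcp_rot: [180.0, 0.1, 180.0]
ft_force: [-1.1, 0.5, 3.1]
finger_gap: 26.0
time: 11.2
tool_pos: [507.8, 223.6, 66.3]
tcp_rot: [180.0, 0.1, 180.0]
ft_force: [-0.9, 0.5, 2.9]
finger_gap: 25.9
time: 11.4
tool_pos: [507.8, 223.5, 65.4]
tcp_rot: [180.0, 0.1, 180.0]
ft_force: [-0.4, -0.0, 3.9]
finger_gap: 26.2
```

```bash
python3 -m crank '{"slide":[[0,0,0.001],[0,0,0]],"twist":[0,0]}';python3 -m crank '{"slide":[[0,0,0.001],[0,0,0]],"twist":[0,0]}';python3 -m crank '{"slide":[[0,0,0.001],[0,0,0]],"twist":[0,0]}'
```

```text
time: 11.6
tool_pos: [507.8, 223.6, 64.3]
tcp_rot: [180.0, 0.1, 180.0]
ft_force: [-0.6, -1.4, 3.7]
finger_gap: 26.2
time: 11.8
tool_pos: [508.1, 223.6, 64.0]
tcp_rot: [180.0, 0.1, 180.0]
ft_force: [-1.7, -1.9, 9.3]
finger_gap: 25.8
time: 12.0
tool_pos: [508.5, 223.6, 64.0]
tcp_rot: [180.0, 0.1, 179.9]
ft_force: [-4.6, -1.8, 15.7]
finger_gap: 25.6
```

```bash
python3 -m crank '{"slide":[[0,0,0.001],[0,0,0],[0,0,0.001],[0,0,0]],"twist":[0,0,0,0]}'
```

```text
time: 12.4
tool_pos: [509.1, 223.7, 63.8]
tcp_rot: [180.0, 0.2, 180.0]
ft_force: [-10.0, -5.2, 27.5]
finger_gap: 25.9
```

```bash
python3 -m crank '{"slide":[[0,0,-0.005],[0,0,-0.005],[0,0,-0.02],[0,0,-0.025],[0,-0.02,0],[0,-0.04,0],[0,-0.04,0],[0,0,0]],"twist":[0,0,0,0,0,0,0,0]}'
python3 - <<'E'
from h import *
s=viewer.snapshot("scene");cv2.imwrite(f"pics/scene8.png",cv2.convertScaleAbs(cv2.resize(s["img"][80:240,120:280],None,fx=3.7,fy=3.7,interpolation=cv2.INTER_CUBIC)[:,:,::-1],alpha=2))
h=cv2.cvtColor(s["img"],cv2.COLOR_RGB2HSV);m=cv2.inRange(h,(5,110,80),(20,255,255));m[:,220:]=0;m[:140]=0
cs=max(cv2.findContours(m,cv2.RETR_EXTERNAL,cv2.CHAIN_APPROX_NONE)[0],key=cv2.contourArea)
e=cv2.fitEllipse(cs);print(e, proj(s,[[507,222.5,51],[507,222.5,41]]))
E
```

```text
time: 13.2
tool_pos: [506.7, 119.3, 113.9]
tcp_rot: [-179.9, -0.1, 179.8]
ft_force: [-0.7, 1.0, -2.2]
finger_gap: 26.0
((165.4886932373047, 160.82003784179688), (13.280710220336914, 21.19562530517578), 81.32848358154297) [[165.52636102 157.49757946]
 [166.1397146  160.85437248]]
```

View pics/scene8.png

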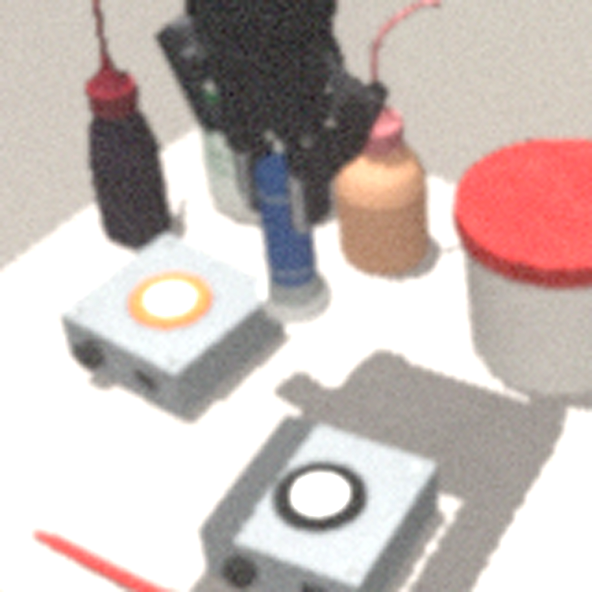

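```bash
python3 -m crank '{"slide":[[0.004,-0.03,0],[0.004,-0.045,0],[0.004,-0.045,0],[0.004,-0.045,0],[0.004,-0.045,0],[0.004,-0.045,0],[0.004,-0.04,0],[0.004,-0.03,0]],"twist":[0,0,0,0,0,0,0,0]}';python3 -m crank '{"slide":[[0,0,0],[0,0,0],[0,0,0]],"twist":[0,0,0]}'
python3 - <<'E'
from h import *
s=viewer.snapshot("scene");cv2.imwrite(f"pics/scene9.png",cv2.convertScaleAbs(cv2.resize(s["img"][130:290,270:400],None,fx=4,fy=3.6,interpolation=cv2.INTER_CUBIC)[:,:,::-1],alpha=2))
print(status.sense()["tool_pos"])
E
```

```text
time: 14.05
tool_pos: [474.8, -203.0, 114.4]
tcp_rot: [180.0, -0.0, 179.9]
ft_force: [-0.3, 1.0, -1.9]
finger_gap: 26.0
time: 14.35
tool_pos: [475.1, -200.1, 114.3]
tcp_rot: [179.9, -0.0, -180.0]
ft_force: [-0.4, 0.3, -1.3]
finger_gap: 26.1
[ 475.23814336 -200.06973571  114.46424237]
```

View pics/scene9.png

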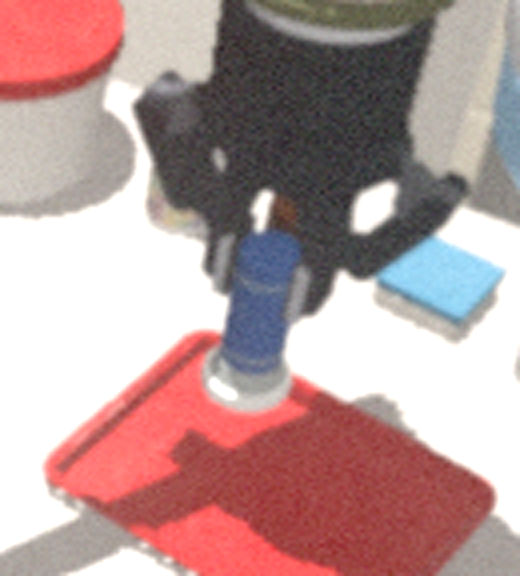

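```bash
python3 -m crank '{"slide":[[0,0,0.03],[0,0,0.03],[0,0,0.02],[0,0,0.005],[0,0,0]],"twist":[0,0,0,0,0]}';python3 -m crank '{"slide":[[0,0,0.002],[0,0,0]],"twist":[0,0]}';python3 -m crank '{"slide":[[0,0,0.001],[0,0,0]],"twist":[0,0]}'
```

```text
time: 14.9
tool_pos: [474.6, -200.3, 29.2]
tcp_rot: [179.9, -0.1, -180.0]
ft_force: [-0.4, 0.4, -1.4]
finger_gap: 25.9
time: 15.1
tool_pos: [476.2, -201.9, 29.2]
tcp_rot: [-179.9, 0.1, 180.0]
ft_force: [-1.4, 0.0, -1.6]
finger_gap: 25.5
time: 15.3
tool_pos: [475.4, -201.8, 27.4]
tcp_rot: [-180.0, 0.1, 179.9]
ft_force: [0.1, 0.1, -2.0]
finger_gap: 25.9
```

```bash
python3 -m crank '{"slide":[[0,0,0.001],[0,0,0]],"twist":[0,0]}';python3 -m crank '{"slide":[[0,0,0.001],[0,0,0]],"twist":[0,0]}'
```

```text
time: 15.5
tool_pos: [474.9, -201.6, 25.8]
tcp_rot: [180.0, -0.0, 179.9]
ft_force: [0.3, -0.5, -1.1]
finger_gap: 26.1
time: 15.7
tool_pos: [475.3, -201.8, 25.3]
tcp_rot: [-180.0, 0.0, 180.0]
ft_force: [-2.1, 0.5, 3.2]
finger_gap: 26.1
```

Contact with the floor. Release, then rise.

```bash
python3 -m crank '{"slide":[[0,0,0],[0,0,0],[0,0,0],[0,0,0],[0,0,0],[0,0,0],[0,0,0]],"twist":[0,0,0,0,0,0,0]}' 0; python3 -m crank '{"slide":[[0,0,-0.01],[0,0,-0.03],[0,0,-0.03],[0,0,-0.03],[0,0,-0.03],[0.02,0.04,-0.02],[0.02,0.04,0],[0.01,0.04,0]],"twist":[0,0,0,0,0,0,0,0]}'; python3 -m crank '{"slide":[[0,0.045,0],[0,0.045,0],[0,0.045,0],[0,0.02,0],[0,0,0],[0,0,0]],"twist":[0,0,0,0,0,0]}'
python3 - <<'E'
from h import *
s=viewer.snapshot("scene");cv2.imwrite("pics/scene10.png",s["img"][:,:,::-1])
t=viewer.snapshot("top");cv2.imwrite("pics/top10.png",t["img"][:,:,::-1])
for n,q in(("s",s),("t",t)):
  for b in blobs(q,(100,120,40),(125,255,255)): print(n,b[0],b[1])
E
```

```text
time: 16.4
tool_pos: [475.0, -201.5, 24.8]
tcp_rot: [180.0, -0.0, 180.0]
ft_force: [0.3, 1.3, -0.0]
finger_gap: 85.6
time: 17.2
tool_pos: [424.6, -80.9, 176.5]
tcp_rot: [-180.0, 0.1, 179.9]
ft_force: [0.5, 0.4, -0.3]
finger_gap: 85.4
time: 17.8
tool_pos: [425.3, 73.5, 175.4]
tcp_rot: [-180.0, 0.0, -180.0]
ft_force: [-0.8, 0.2, 0.4]
finger_gap: 85.4
s [326, 231, 13, 10, 94] [331.9, 235.6]
t [330, 194, 11, 10, 83] [335.2, 198.5]
```

View pics/scene10.png

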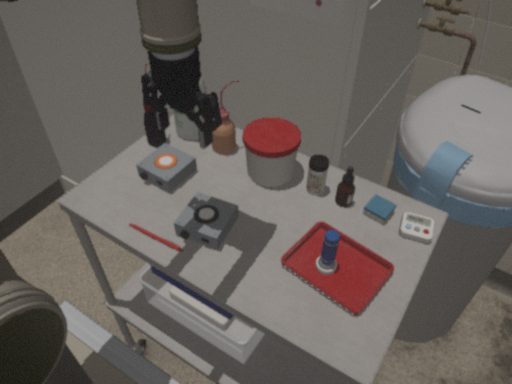

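View pics/top10.png

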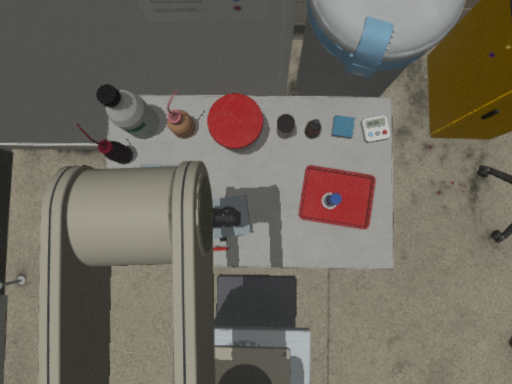

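Run:
```python
from h import *
s=viewer.snapshot("scene");t=viewer.snapshot("top")
print(tri(t,(335.8,198.5),s,(332,234.8)))
h=cv2.cvtColor(s["img"],cv2.COLOR_RGB2HSV);m=cv2.inRange(h,(5,110,80),(20,255,255));m[:,220:]=0;m[:140]=0
cs=max(cv2.findContours(m,cv2.RETR_EXTERNAL,cv2.CHAIN_APPROX_NONE)[0],key=cv2.contourArea);print(cv2.fitEllipse(cs))
from bench import hand_in
print(hand_in())
```

```text
(array([ 474.28923827, -202.37026241,   94.72022597]), np.float64(0.3345450375804909))
((165.56239318847656, 160.7988739013672), (13.218587875366211, 21.210668563842773), 81.20818328857422)
the job is handed in; nothing more can be done
None
```

The orange retainer is pressed fully home and the pusher is standing back in the red tray. The job was handed in at about 18 s of the 45 s allowed.

- **Pressing:** The retainer moved down with about 3–4 N on the wrist sensor, less than the 8 N given. It then met a hard stop with the pusher's sole at about 41 mm, and I pressed on it with 27 N. Afterwards the ring showed in the picture at row 160.8, where 160.9 is expected for fully home and 157.5 for proud.
- **Pusher:** I set it down at about (475, -202), inside the tray near its middle. The top of the handle measured about 95 mm high, where 96 mm means upright. The gripper is open and well clear.
- **Disagreement:** In the pictures the fingertips sat about 30 mm higher than the reported TCP. The first grasp therefore held only the top of the handle, and the jaws read 23 mm on a 28 mm handle. I set the pusher down and gripped it 26 mm lower before pressing. That grip read 26 mm, still 2 mm short, but it held steady throughout.

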